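Roll down the stick-on tiles of a cookbook stand

TASK

The six stick-on tiles on the sloping face of the cookbook stand still stand proud of its wooden frame. Take the hand roller out of its grey rest, hold it square to the sloping face and roll it along the whole row from one end to the other with firm, steady pressure (about 10 to 16 newtons; 40 would crack them), until every tile is flush with the frame; do not push the tiles with the gripper. Then hang the roller back in its rest, upright, let go of it, and leave the tin, the mug and the spice jar where they stand.

Things in the scene. Friction and masses are not known exactly. Their poses are not given: they have to be found in the camera images.
- roller_grip (a point): The hand roller's grip: middle of a wooden square bar 24 x 24 mm, 66 mm long (33 mm below to 33 mm above this point); hold it here. Axes: z up the handle, x along the drum's axle, y the rolling direction. Below the bar is a black guard plate 80 (x) x 66 (y) mm, its top 34 and its underside 40 mm below this point. The roller weighs about 0.27 kg and at the start hangs upright in the rest.
- drum_line (a point): Middle of the lowest line of the roller's black rubber drum (40 mm in diameter, 46 mm wide along x, turning with slight drag in a steel yoke 54 mm wide), 96 mm below the grip point along the handle when unloaded. Axes as the grip's. The yoke is sprung: pushed along the handle it gives way at 4 N, then 1 N per mm, and stops hard after 14 mm.
- rest: Grey plastic rest, fixed: an open-topped box 78 (x) x 64 (y) mm, 66 mm high, walls 6 mm, on a foot plate 120 x 104 x 6 mm. Origin: centre of its underside, on the worktop; z up. The roller hangs in it with its axle along the rest's x (either way round), drum and yoke inside, guard plate lying on the rim, the grip point then 106 mm straight above the rest's origin.
- stand: The wooden cookbook stand, fixed to the worktop: a wedge 206 mm wide (y), about 120 mm deep, whose face slopes up by 30 degrees towards +x, away from the robot. Origin: on the worktop, straight below the middle of the sloping face. Along the face's lower edge, 59 to 69 mm down the slope from its middle, a ledge stands 10 mm proud.
- bed: The stand's sloping face. Origin: its middle, at the level of the frame's surface, 52 mm above the worktop. x points up the slope, y is level, along the row of tiles, z is square to the face, outward. The row of six tiles spans y = -78 to +78 mm and x = -30 to +30 mm; round it the frame is flush with z = 0, out to y = +-103 mm and x = +-59 mm. Tiles start with their tops up to 4 mm proud.
- tile_1 (a joint): How far tile 1 of the row (centre at y = -65 mm on the bed; 24.5 mm along y, 60 mm along x, white) is pressed in, in m: 0 = 4 mm proud, 0.004 = flush with the frame. It gives way sluggishly (33 mm/s at 5 N extra) when pressed with more than 6 N and stays where it is left.
- tile_2 (a joint): How far tile 2 of the row (centre at y = -39 mm on the bed; 24.5 mm along y, 60 mm along x, blue) is pressed in, in m: 0 = 4 mm proud, 0.004 = flush with the frame. It gives way sluggishly (33 mm/s at 5 N extra) when pressed with more than 6 N and stays where it is left.
- tile_3 (a joint): How far tile 3 of the row (centre at y = -13 mm on the bed; 24.5 mm along y, 60 mm along x, white) is pressed in, in m: 0 = 4 mm proud, 0.004 = flush with the frame. It gives way sluggishly (33 mm/s at 5 N extra) when pressed with more than 6 N and stays where it is left.
- tile_4 (a joint): How far tile 4 of the row (centre at y = 13 mm on the bed; 24.5 mm along y, 60 mm along x, blue) is pressed in, in m: 0 = 4 mm proud, 0.004 = flush with the frame. It gives way sluggishly (33 mm/s at 5 N extra) when pressed with more than 6 N and stays where it is left.
- tile_5 (a joint): How far tile 5 of the row (centre at y = 39 mm on the bed; 24.5 mm along y, 60 mm along x, white) is pressed in, in m: 0 = 4 mm proud, 0.004 = flush with the frame. It gives way sluggishly (33 mm/s at 5 N extra) when pressed with more than 6 N and stays where it is left.
- tile_6 (a joint): How far tile 6 of the row (centre at y = 65 mm on the bed; 24.5 mm along y, 60 mm along x, blue) is pressed in, in m: 0 = 4 mm proud, 0.004 = flush with the frame. It gives way sluggishly (33 mm/s at 5 N extra) when pressed with more than 6 N and stays where it is left.
- roller_drum (a joint): Angle (rad) by which the rubber drum has turned about its axle; 1 rad of rolling is 20 mm.
- dish_rack_foot (a point): Centre, at worktop level, of the copper wire dish rack that stands between the rest and the stand: 255 mm (x) x 350 mm (y), 116 mm high, the plates in it reach about 250 mm above the worktop. It never moves; carry the roller clear above it.
- tin_1_mid (a point): A food tin, 75 mm in diameter, 58 mm high, standing on the worktop: bystander. Point: its centre.
- mug_2_mid (a point): A white mug, 82 mm in diameter, 94 mm high, with a handle: bystander. Point: its centre, half-way up.
- spice_jar_4_mid (a point): A spice jar with a yellow cap, 42 mm in diameter, 96 mm high, behind the stand: bystander. Point: its centre.

How it is judged:
On the way, in this order (a step that is already met when the one before it is completed fails the run):
1. the roller has been lifted out of its rest (z of roller_grip in the frame of rest above 0.15 m), for 0.1 s.
2. the drum bears on the stand's face, having rolled at least 3 rad (60 mm) along it (contact force between roller and bed above 2 N and angle between the z axis of roller_grip and the z axis of bed, either way round below 0.26 rad and (value of joint roller_drum above 3 rad or value of joint roller_drum below -3 rad)).
3. all six tiles are flush with the frame (value of joint each of tile_1, tile_2, tile_3, tile_4, tile_5, tile_6 above 0.0027 m), for 0.1 s.
At the end, for the whole second after the job is handed in: All six tiles are pressed in by more than 2.7 of their 4 mm; the roller hangs at rest and upright (within 0.08 rad) in its rest, guard plate on the rim (grip point 102 to 110 mm above the worktop, within 12 mm sideways of the rest's centre) (all of step 3 and horizontal distance between roller_grip and rest below 0.012 m and angle between roller_grip's own z axis and vertical below 0.08 rad and z of roller_grip in the frame of rest between 0.102 and 0.11 m and linear speed of roller below 0.02 m/s); the robot touches nothing.
It fails at once if the roller presses on the stand with more than 40 N (contact force between roller and stand above 40 N).
It fails at once if the robot itself pushes on the stand or its tiles (contact force between any of the fingers, the arm and stand above 2 N).
It fails at once if the tin, the mug or the spice jar is moved more than 20 mm or tipped (distance of any of tin_1_mid, mug_2_mid, spice_jar_4_mid from where it was at the start of the episode above 0.02 m or angle between any of tin_1_mid, mug_2_mid, spice_jar_4_mid's own z axis and vertical above 0.3 rad).
It also fails if it takes over 61 s, if anything falls off the work surface, if the arm or the gripper's body presses on something with over 40 N, if the wrist force passes 120 N, or if a joint passes its speed limit or range.

ROBOT

A 6-joint arm with a two-finger parallel gripper is mounted at the origin on a cart in front of the work surface, level with it; the furniture and walls round the work are solid. World frame = base frame: x ahead of the robot, y to its left, z up, the work surface at z = 0. Lengths are in m, angles in rad, forces in N, time in s.
With the tool pointing down it reaches from about 0.35 to 0.925 m from the base axis. Payload 6.4 kg.
Tool frame: the origin (TCP) lies midway between the tips of the shut fingers; the grasp point (between the pads) lies 19 mm behind it; z points along the fingers, y is the line along which they close (so a half turn about z gives the same grasp; the last joint's range is limited). The gripper opens to 85 mm and grips with 20 to 120 N. Pads are 22 mm wide; open, the fingers measure 114 mm over their backs; the gripper's body (76 mm by 85 mm) begins 54 mm behind the grasp point. The pads swing forward as they close: fully open they stand 13 mm farther back than shut.
Start: joints at [-1.464, 0.245, 1.558, -0, 1.339, -0.174], TCP at [0.18, -0.625, 0.231] pointing down, gripper open.
Joint ranges: [-3.13, 3.13], [-1.02, 2.26], [0.13, 2.54], [-0.95, 4.09], [0.21, 2.88], [-2.74, 2.74]. Speed limits (rad/s): [2.57, 2.57, 3.14, 3.14, 3.14, 3.14].

INTERFACE

Orientations are given as [roll, pitch, yaw] about the fixed x, y, z axes, in that order (R = Rz(yaw) Ry(pitch) Rx(roll)).
In Python, from cell import robot, capture, calibration gives the robot as it stands. The module is installed in compiled form; this text tells all that it offers.
- The arm moves only by the shell command python3 -m handwheel 'ROWS' [FORCE]. ROWS is JSON, a list of rows, each a list of 3 entries, a list of its own where there are three numbers: the shift along the tool's x, y, z each as a share of 0.12 m, from -1 to 1, then the turn, a rotation vector about the tool's x, y, z each as a share of pi rad, from -1 to 1, then the opening, from -1 (shut) to 1 (fully open). A call has 1 to 10 rows; each row is the pose to reach, as a shift and turn from the pose commanded when the call began, along the tool's axes at that moment, turning the shorter way round; what a row does not reach only later rows make up. A row lasts 1/12 s, in which the tool goes at most 41.7 mm and 7.16 degrees, less where a joint would pass 70% of its speed; a pose out of reach is approached as far as the arm can. A call with a number of a shift or a turn outside -1 to 1 is refused whole. A call with a gripper value outside its range is refused whole. The fingers move at their own pace and stop on an object; FORCE is the grip in N (left out, the last holds). Time passes only in rows, so rows that repeat a pose let the fingers close. It gives the time, the measured TCP pose, the force, the opening and the grip force at its end, in the units of the state.
- robot.get_state(): the state, without advancing time (a new reading comes with each control period).
- capture(name): name is "scene" or "top" or "wrist"; returns the picture (420x560x3 uint8, red, green, blue); there is no depth.
- calibration(name): a dict with "fx", "fy", "cx", "cy" (pixels), "pose" (4x4, takes a point from camera to world coordinates); the wrist camera has in their place "mount" (4x4, takes a point from camera to tool coordinates, whose origin is the TCP and whose axes are the flange's). Camera axes: x right, y down, z forward; pixel columns grow to the right and rows downward; lengths in m; the calibration is good to about 2 mm. A picture is of the moment at which its call begins: read the wrist's pose just before it. calibration takes no time and is no camera call.
- robot.close_job(): hands the job in; it is judged then, once.
The state is a dict: "time_s": time; "joint_positions": joint angles; "joint_velocities": joint speeds; "tau": joint torques, N m; "ee_pos": TCP position; "ee_rot": TCP orientation; "contact_force": force on the tool from outside, world axes, zero at the start; "moment": the same for the moment, N m; "width": opening from 0.0 (shut) to 1.0 (fully open); "grasp_force": force on a finger pad.
Only numpy, scipy, OpenCV 4.12 (cv2) and the standard library are available. Lean on these libraries where they do the work, as an engineer would, in place of code of your own. Each camera call takes 0.05 s, during which the arm holds its last target. There are 200 camera calls.

## Working session

There is one attempt and no reset: what is moved stays moved. The work goes in short steps, Python scripts to look and compute and a shell command to move; the robot and the scene stay as the last step left them, time stands still between calls to the robot, and variables do not carry over. Pictures are saved under pics/ and viewed, at most 10 in all, crops included, and the job is handed in when it is done.

```bash
mkdir -p pics; python3 - <<'E'
from cell import robot,capture,calibration
import cv2,numpy as np
np.set_printoptions(precision=4,suppress=True)
print(robot.get_state())
for n in ["scene","top"]:
    cv2.imwrite(f"pics/{n}0.png",capture(n)[:,:,::-1]); c=calibration(n); print(n,c)
print(calibration("wrist"))
E
```

```text
{'time_s': 0.0, 'joint_positions': array([-1.4641,  0.2458,  1.559 , -0.    ,  1.3387, -0.1741]), 'joint_velocities': array([ 0.0001, -0.0001,  0.0001,  0.0011,  0.0014, -0.0008]), 'tau': array([ -0.0002, -42.9515, -32.6128,  -0.0002,   0.0054,  -0.    ]), 'ee_pos': array([ 0.1801, -0.624 ,  0.2302]), 'ee_rot': array([-3.1397, -0.0003,  0.2808]), 'contact_force': array([0.3112, 0.799 , 0.635 ]), 'moment': array([0.028 , 0.019 , 0.0001]), 'grasp_force': 0.0, 'width': 0.9969333661276499}
scene {'fx': 434.6519184069385, 'fy': 434.6519184069385, 'cx': 278.13581660655996, 'cy': 215.1756870435145, 'pose': array([[-0.6891, -0.392 ,  0.6096, -0.3851],
       [-0.7245,  0.3915, -0.5673,  0.8531],
       [-0.0163, -0.8325, -0.5538,  0.9352],
       [ 0.    ,  0.    ,  0.    ,  1.    ]])}
top {'fx': 510.7948943449032, 'fy': 510.7948943449032, 'cx': 280.69260889834277, 'cy': 207.42951157706304, 'pose': array([[-0.3877, -0.73  ,  0.5628, -0.6005],
       [-0.9218,  0.3062, -0.2378,  0.4775],
       [ 0.0013, -0.6109, -0.7917,  1.6825],
       [ 0.    ,  0.    ,  0.    ,  1.    ]])}
{'fx': 314.7399371107971, 'fy': 314.7399371107971, 'cx': 280.88212716713815, 'cy': 207.7214488255084, 'mount': array([[-0.0007, -0.9484, -0.3172,  0.0814],
       [ 1.    , -0.0009,  0.0004,  0.0011],
       [-0.0006, -0.3172,  0.9484, -0.1413],
       [ 0.    ,  0.    ,  0.    ,  1.    ]])}
```

View pics/scene0.png

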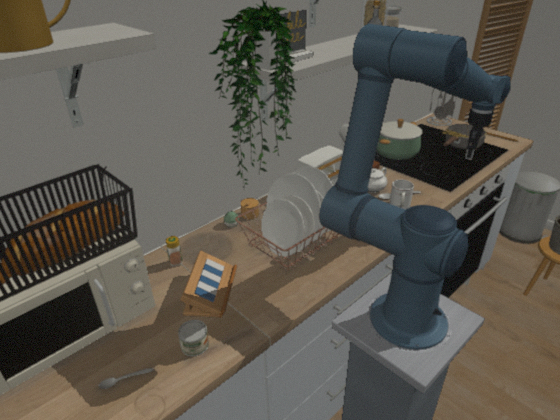

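View pics/top0.png

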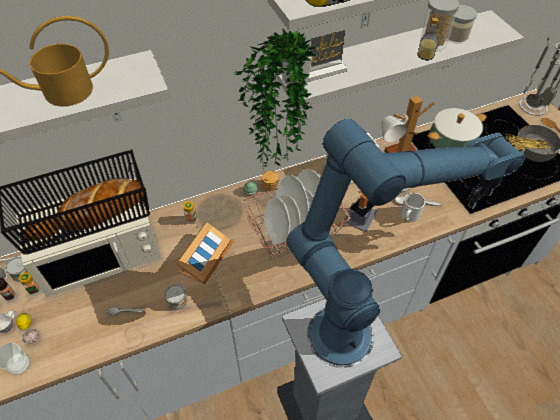

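The scene and top views show the stand (top ≈205,250), the roller in its rest (top ≈362,210) beyond the dish rack, the mug (412,205), the tin (176,297) and the jar (190,210). I'll zoom in on the stand and the rest.

```bash
cat > h.py <<'E'
import numpy as np,cv2
from cell import robot,capture,calibration
from scipy.spatial.transform import Rotation as R
np.set_printoptions(precision=4,suppress=True)
def ray(n,uv,T=None):
    c=calibration(n); T=c["pose"] if T is None else T
    d=T[:3,:3]@np.array([(uv[0]-c["cx"])/c["fx"],(uv[1]-c["cy"])/c["fy"],1]); return T[:3,3],d/np.linalg.norm(d)
def atz(n,uv,z,T=None):
    o,d=ray(n,uv,T); return o+d*(z-o[2])/d[2]
def tri(rays):
    A=sum(np.eye(3)-np.outer(d,d) for o,d in rays); b=sum((np.eye(3)-np.outer(d,d))@o for o,d in rays)
    p=np.linalg.solve(A,b); return p,[np.linalg.norm((np.eye(3)-np.outer(d,d))@(p-o)) for o,d in rays]
def tool():
    s=robot.get_state(); T=np.eye(4); T[:3,:3]=R.from_euler("xyz",s["ee_rot"]).as_matrix(); T[:3,3]=s["ee_pos"]; return T
def wcam(): return tool()@calibration("wrist")["mount"]
def goto(pos,Rm):
    "shares for a move of the tool to pos, Rm from the present pose"
    T=tool(); d=T[:3,:3].T@(np.array(pos)-T[:3,3]); w=R.from_matrix(T[:3,:3].T@Rm).as_rotvec()
    return (d/0.12).round(3),(w/np.pi).round(4)
E
python3 - <<'E'
from h import *
t=cv2.imread("pics/top0.png"); s=cv2.imread("pics/scene0.png")
a=cv2.resize(t[170:250,325:405],(400,400),interpolation=2); b=cv2.resize(t[220:285,175:240],(400,400),interpolation=2)
cv2.imwrite("pics/m1.png",np.hstack([a,b]))
print(atz("top",(360,218),.06),atz("top",(205,250),.05),atz("top",(412,205),.05),atz("top",(176,297),.03),atz("top",(190,210),.05))
# tile mask (blue) blobs in both views
for n,im in (("top",t),("scene",s)):
    hsv=cv2.cvtColor(im,cv2.COLOR_BGR2HSV); m=cv2.inRange(hsv,(100,110,60),(125,255,255))
    k,l,st,ce=cv2.connectedComponentsWithStats(m)
    for i in range(1,k):
        if 30<st[i,4]<400: print(n,st[i],ce[i])
E
```

```text
[ 0.3831 -0.2783  0.06  ] [0.4831 0.3309 0.05  ] [ 0.3656 -0.5085  0.05  ] [0.3447 0.4864 0.03  ] [0.689  0.3284 0.05  ]
top [203 237  15  12  78] [210.1154 242.4615]
top [196 247  15  13  83] [203.0361 252.7952]
top [188 257  16  14  91] [195.4725 263.4945]
scene [204 265  18  10  64] [212.4062 269.7969]
scene [200 276  18  11  71] [208.5352 281.1549]
scene [196 288  11   7  46] [200.0435 291.3696]
```

View pics/m1.png

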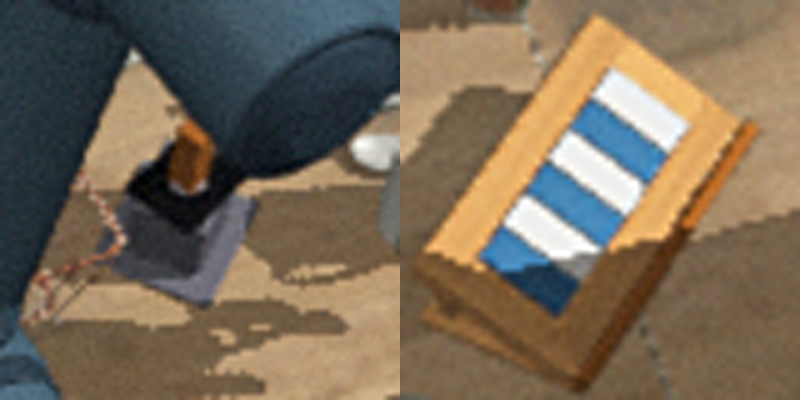

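```bash
python3 - <<'E'
from h import *
f=lambda x,y:(175+(x-400)*.1625-.4,220+y*.1625-.4)
Z={1:.052+.015+.003,-1:.052-.015+.003}
P={}
for (a,b),px in {(1,-1):(610,70),(-1,-1):(688,125),(1,1):(480,258),(-1,1):(560,315)}.items(): P[a,b]=atz("top",f(*px),Z[a])
for k in P: print(k,P[k])
print("mid",sum(P.values())/4, "ydir lens",[ (np.linalg.norm((P[a,1]-P[a,-1])[:2]),np.degrees(np.arctan2(*(P[a,1]-P[a,-1])[1::-1]))-90) for a in(1,-1)],"x",[np.linalg.norm(P[1,b]-P[-1,b]) for b in(1,-1)])
for (a,b),px,z in [((1,-1),(598,15),.0815),((1,1),(420,250),.0815)]: print("frame",a,b,atz("top",f(*px),z))
for t,s in [((210.1,242.5),(212.4,269.8)),((203,252.8),(208.5,281.15))]: print("tile",tri([ray("top",t),ray("scene",s)]))
g=lambda x,y:(325+x*.2-.4,170+y*.2-.4)
A,B,C=[atz("top",g(*p),.006) for p in[(110,245),(208,305),(255,205)]]
print("foot",A,B,C,np.linalg.norm(A-B),np.linalg.norm(C-B),"ctr",(A+C)/2,np.degrees(np.arctan2(*(B-A)[1::-1])),np.degrees(np.arctan2(*(C-B)[1::-1])))
print("grip top",atz("top",g(192,125),.139), "barbase",atz("top",g(188,190),.072))
E
```

```text
(1, -1) [0.5474 0.293  0.07  ]
(-1, -1) [0.5095 0.2574 0.04  ]
(1, 1) [0.4464 0.4071 0.07  ]
(-1, 1) [0.4085 0.3728 0.04  ]
mid [0.478  0.3326 0.055 ] ydir lens [(np.float64(0.15242463722305258), np.float64(41.52157125391594)), (np.float64(0.1533868345421351), np.float64(41.16037890777838))] x [np.float64(0.059228630292084035), np.float64(0.06008140509500363)]
frame 1 -1 [0.5825 0.2883 0.0815]
frame 1 1 [0.4581 0.439  0.0815]
tile (array([0.5075, 0.3033, 0.0527]), [np.float64(0.0011355572211182365), np.float64(0.0011355572211183495)])
tile (array([0.4736, 0.3425, 0.0527]), [np.float64(0.0013091144318015844), np.float64(0.0013091144318018858)])
foot [ 0.4343 -0.2516  0.006 ] [ 0.3507 -0.2966  0.006 ] [ 0.4245 -0.3809  0.006 ] 0.09492493014005923 0.11211366142720841 ctr [ 0.4294 -0.3163  0.006 ] -151.74857134369316 -48.79299467198939
grip top [ 0.4309 -0.3061  0.139 ] barbase [ 0.418  -0.3053  0.072 ]
```

```bash
python3 - <<'E'
from h import *
Rm=R.from_euler("xyz",[np.pi,0,np.radians(41)]).as_matrix()
print(goto([.42,-.31,.30],Rm), goto([.30,-.467,.29],Rm))
E
```

```text
(array([ 2.647, -1.961, -0.577]), array([-0.0005, -0.0002, -0.1384])) (array([ 1.323, -0.981, -0.496]), array([-0.0005, -0.0002, -0.1384]))
```

```bash
H="python3 -m handwheel"
$H '[[[1,-0.74,-0.5],[0,0,0],1],[[1,-0.74,-0.5],[0,0,0],1],[[1,-0.74,-0.5],[0,0,0],1],[[1,-0.74,-0.5],[0,0,0],1]]'
$H '[[[1,-0.74,-0.08],[0,0,0],1],[[1,-0.74,-0.08],[0,0,0],1],[[1,-0.74,-0.08],[0,0,0],1],[[1,-0.74,-0.08],[0,0,0],1]]'
$H '[[[0.647,-0.48,0],[0,0,-0.138],1],[[0.647,-0.48,0],[0,0,-0.138],1],[[0.647,-0.48,0],[0,0,-0.138],1],[[0.647,-0.48,0],[0,0,-0.138],1],[[0.647,-0.48,0],[0,0,-0.138],1],[[0.647,-0.48,0],[0,0,-0.138],1]]'
python3 - <<'E'
from h import *
np.save("w1.npy",wcam()); cv2.imwrite("pics/w1.png",capture("wrist")[:,:,::-1])
E
```

```text
time_s: 0.43
ee_pos: [0.2717, -0.5041, 0.2916]
ee_rot: [-3.141, -0.0, 0.281]
contact_force: [0.4, -0.5, -0.2]
width: 1.0
grasp_force: 0.0
time_s: 0.77
ee_pos: [0.3632, -0.3843, 0.3009]
ee_rot: [-3.141, -0.001, 0.283]
contact_force: [0.5, -0.8, 0.2]
width: 1.006
grasp_force: 0.0
time_s: 1.27
ee_pos: [0.4201, -0.3103, 0.3005]
ee_rot: [-3.141, 0.0, 0.713]
contact_force: [0.3, 0.1, -0.5]
width: 1.001
grasp_force: 0.0
```

View pics/w1.png

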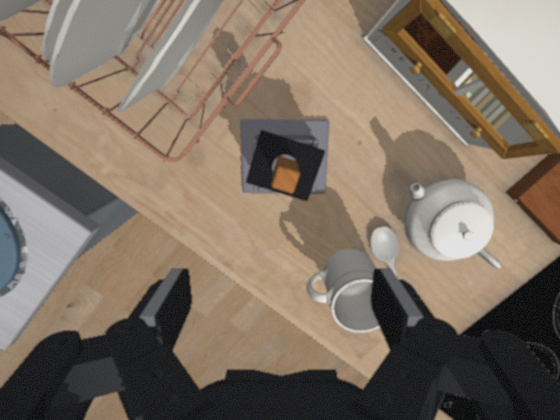

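The wrist view shows the foot plate (corners 241,120 to 326,192), the black guard plate turned about 15° relative to it (263,131 / 325,147 / 308,200 / 247,181), and the bar top near (286,175).

```bash
python3 - <<'E'
from h import *
im=cv2.imread("pics/w1.png"); T=np.load("w1.npy"); hsv=cv2.cvtColor(im,cv2.COLOR_BGR2HSV)
roi=np.zeros(im.shape[:2],np.uint8); roi[105:215,225:345]=255
def big(m):
    c=max(cv2.findContours(m&roi,cv2.RETR_EXTERNAL,cv2.CHAIN_APPROX_NONE)[0],key=cv2.contourArea); return c
def rect(c,z,off=0):
    p=np.array([atz("wrist",q,z,T)[:2] for q in c[:,0,:].astype(float)]).astype(np.float32)
    r=cv2.minAreaRect(p*1000); b=cv2.boxPoints(r); e=[b[1]-b[0],b[2]-b[1]]
    return np.round(r[0],1),[(round(float(np.linalg.norm(v)),1),round(float(np.degrees(np.arctan2(v[1],v[0]))%180),1)) for v in e]
bar=big(cv2.inRange(hsv,(5,120,60),(20,255,255)))
blk=big(cv2.inRange(im,(0,0,0),(45,45,45)))
print("black thresholds", im[150,262],im[128,245],im[190,318],im[175,286],im[186,280])
hull=cv2.convexHull(blk)
print("plate",rect(hull,.072), "bar",rect(bar,.139),cv2.boundingRect(bar))
ap=cv2.approxPolyDP(hull,4,True)[:,0]; print(ap,[atz("wrist",q,.072,T)[:2] for q in ap.astype(float)])
for q in [(241,120),(328,120),(327,192),(243,192)]: print("foot",atz("wrist",q,.006,T)[:2])
v=cv2.resize(im[105:215,225:345],None,fx=5,fy=5,interpolation=2); cv2.imwrite("pics/w1c.png",v)
E
```

```text
black thresholds [28 25 31] [90 86 85] [108 101 104] [ 65 112 166] [ 65 115 170]
plate (array([ 430.8, -307.6]), [(77.1, 113.5), (64.4, 23.5)]) bar (array([ 433.9, -306.4]), [(25.9, 114.3), (32.5, 24.3)]) (271, 156, 29, 38)
[[261 131]
 [323 151]
 [305 199]
 [248 181]] [array([ 0.4435, -0.2612]), array([ 0.4733, -0.3306]), array([ 0.4161, -0.3541]), array([ 0.3881, -0.2869])]
foot [ 0.4302 -0.2324]
foot [ 0.5061 -0.3204]
foot [ 0.4328 -0.388 ]
foot [ 0.354  -0.2967]
```

View pics/w1c.png

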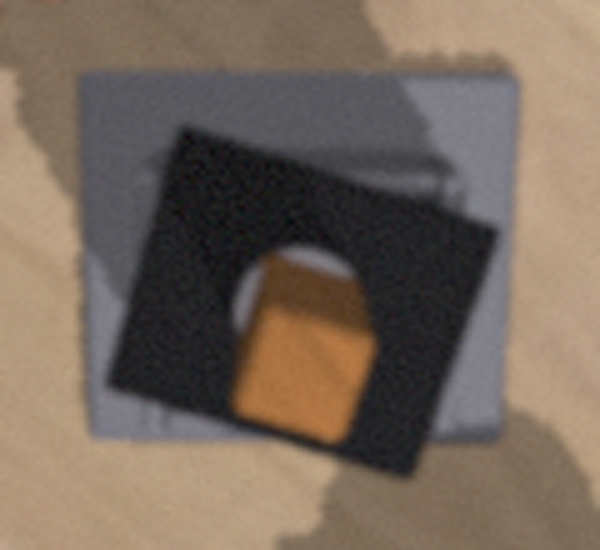

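The crop confirms that the roller is yawed about 17° in its rest: the plate's long side is at -66.5° and the rest's x axis at -49.2°. Their centres agree, near (0.431,-0.308).

```bash
python3 - <<'E'
from h import *
T=np.load("w1.npy")
for p in [(260,310),(378,340),(345,445),(232,412),(304,377)]: print(atz("wrist",(225+p[0]/5-.4,105+p[1]/5-.4),.139,T))
Rm=R.from_euler("xyz",[np.pi,0,np.radians(23.5)]).as_matrix()
print(goto([.431,-.308,.18],Rm)); print(goto([.431,-.308,.087],Rm))
E
```

```text
[ 0.4344 -0.2937  0.139 ]
[ 0.445 -0.315  0.139]
[ 0.4248 -0.3243  0.139 ]
[ 0.4153 -0.3028  0.139 ]
[ 0.43  -0.309  0.139]
(array([0.085, 0.044, 1.005]), array([-0.0002,  0.0001,  0.0962]))
(array([0.085, 0.044, 1.78 ]), array([-0.0002,  0.0001,  0.0962]))
```

```bash
H="python3 -m handwheel"
$H '[[[0.085,0.044,0.3],[0,0,0.096],1],[[0.085,0.044,0.6],[0,0,0.096],1],[[0.085,0.044,0.9],[0,0,0.096],1],[[0.085,0.044,1],[0,0,0.096],1],[[0.085,0.044,1],[0,0,0.096],1]]'
$H '[[[0,0,0.2],[0,0,0],1],[[0,0,0.4],[0,0,0],1],[[0,0,0.6],[0,0,0],1],[[0,0,0.78],[0,0,0],1],[[0,0,0.78],[0,0,0],1],[[0,0,0.78],[0,0,0],-1],[[0,0,0.78],[0,0,0],-1],[[0,0,0.78],[0,0,0],-1],[[0,0,0.78],[0,0,0],-1],[[0,0,0.78],[0,0,0],-1]]' 100
$H '[[[0,0,0],[0,0,0],-1],[[0,0,0],[0,0,0],-1],[[0,0,0],[0,0,0],-1],[[0,0,0],[0,0,0],-1]]' 100
python3 -c "
from h import *
np.save('w2.npy',wcam());np.save('T2.npy',tool()); cv2.imwrite('pics/w2.png',capture('wrist')[:,:,::-1])"
```

```text
time_s: 1.73
ee_pos: [0.4292, -0.3065, 0.177]
ee_rot: [-3.134, 0.003, 0.412]
contact_force: [-0.8, 0.3, -0.4]
width: 0.997
grasp_force: 0.0
time_s: 2.57
ee_pos: [0.4319, -0.3084, 0.0887]
ee_rot: [3.14, -0.001, 0.413]
contact_force: [-0.4, 0.3, 0.6]
width: 0.3
grasp_force: 0.7
time_s: 2.9
ee_pos: [0.432, -0.3085, 0.0889]
ee_rot: [3.14, -0.001, 0.413]
contact_force: [0.3, 1.5, 6.3]
width: 0.267
grasp_force: 98.9
```

View pics/w2.png

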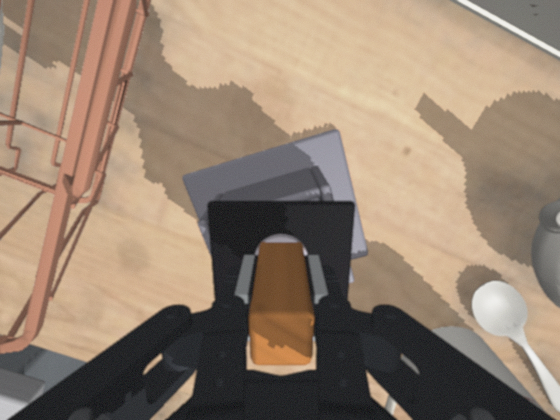

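The grasp is square: the opening matches the 24 mm bar, the plate edge is at row 201, and the TCP is at z 0.0889 with the plate on the rim. I'll lift straight up in three calls and then plan the carry.

```bash
H="python3 -m handwheel"
$H '[[[0,0,-0.15],[0,0,0],-1],[[0,0,-0.4],[0,0,0],-1],[[0,0,-0.7],[0,0,0],-1],[[0,0,-1],[0,0,0],-1]]' 110
$H '[[[0,0,-0.33],[0,0,0],-1],[[0,0,-0.66],[0,0,0],-1],[[0,0,-1],[0,0,0],-1]]'
$H '[[[0,0,-0.33],[0,0,0],-1],[[0,0,-0.6],[0,0,0],-1],[[0,0,-0.6],[0,0,0],-1]]'
cat >> h.py <<'E'
yb=np.radians(41.3); BO=np.array([.478,.3326,.052])
def bed(yaw=yb): 
    x=np.array([np.cos(yaw)*np.cos(np.pi/6),np.sin(yaw)*np.cos(np.pi/6),.5]); y=np.array([-np.sin(yaw),np.cos(yaw),0]); return np.c_[x,y,np.cross(x,y)]
def pose(y,h,x=0,L=.0789):
    B=bed(); return BO+B@[x,y,h+L], np.c_[B[:,1],B[:,0],-B[:,2]]
E
python3 - <<'E'
from h import *
Tc=np.load("w2.npy"); e=atz("wrist",(281,201),.072,Tc); T2=np.load("T2.npy")
print("front edge in tool",T2[:3,:3].T@(e-T2[:3,3]), robot.get_state()["contact_force"])
p,Rm=pose(-.095,.06); print(p,R.from_matrix(Rm).as_euler("xyz"),goto(p,Rm))
print(goto([.45,0,.42],R.from_euler("xyz",[np.pi,0,1.3]).as_matrix()))
E
```

```text
time_s: 3.28
ee_pos: [0.4305, -0.3069, 0.2074]
ee_rot: [-3.139, 0.001, 0.413]
contact_force: [0.2, -0.4, -2.3]
width: 0.267
grasp_force: 108.1
time_s: 3.53
ee_pos: [0.4307, -0.3071, 0.3282]
ee_rot: [-3.14, 0.001, 0.413]
contact_force: [-0.2, -0.3, -2.8]
width: 0.265
grasp_force: 108.1
time_s: 3.78
ee_pos: [0.4327, -0.3093, 0.4079]
ee_rot: [3.128, -0.004, 0.413]
contact_force: [0.6, -0.3, -1.9]
width: 0.264
grasp_force: 108.8
front edge in tool [0.0321 0.0012 0.0169] [ 0.5768 -0.3149 -1.8654]
[0.4885 0.2154 0.1723] [2.618  0.     2.2916] (array([ 2.172, -3.844,  1.923]), array([-0.11  ,  0.1589, -0.5813]))
(array([ 1.167, -2.301, -0.126]), array([ 0.0045,  0.0006, -0.2824]))
```

```bash
H="python3 -m handwheel"
$H '[[[0.15,-0.3,-0.05],[0,0,-0.04],-1],[[0.3,-0.6,-0.08],[0,0,-0.08],-1],[[0.4,-0.8,-0.1],[0,0,-0.12],-1],[[0.5,-1,-0.12],[0,0,-0.16],-1],[[0.5,-1,-0.12],[0,0,-0.19],-1],[[0.5,-1,-0.12],[0,0,-0.19],-1]]'
python3 - <<'E'
from h import *
for q,y in (([.45,-.02,.42],1.3),([.43,.13,.42],1.8)): print(goto(q,R.from_euler("xyz",[np.pi,0,y]).as_matrix()))
E
```

```text
time_s: 4.28
ee_pos: [0.4379, -0.1724, 0.4127]
ee_rot: [-3.141, 0.0, 1.014]
contact_force: [-0.9, -0.4, -3.2]
width: 0.267
grasp_force: 109.4
(array([ 1.131, -0.586, -0.06 ]), array([-0.0003, -0.    , -0.0911]))
(array([ 2.104, -1.389, -0.059]), array([-0.0003, -0.0001, -0.2503]))
```

```bash
H="python3 -m handwheel"
$H '[[[0.3,-0.2,-0.05],[0,0,-0.04],-1],[[0.6,-0.4,-0.05],[0,0,-0.08],-1],[[0.8,-0.55,-0.05],[0,0,-0.12],-1],[[1,-0.65,-0.05],[0,0,-0.16],-1],[[1,-0.65,-0.05],[0,0,-0.19],-1],[[1,-0.65,-0.05],[0,0,-0.19],-1]]'
python3 - <<'E'
from h import *
p,Rm=pose(-.095,.06)
for q,y in (([.43,.08,.42],2.0),([.40,.14,.42],2.29)): print(goto(q,R.from_euler("xyz",[np.pi,0,y]).as_matrix()))
E
```

```text
time_s: 4.78
ee_pos: [0.4358, -0.03, 0.4186]
ee_rot: [-3.14, -0.0, 1.608]
contact_force: [0.6, -0.3, -2.6]
width: 0.263
grasp_force: 109.4
(array([ 0.918, -0.014, -0.011]), array([-0.0005, -0.0002, -0.1249]))
(array([ 1.427, -0.246, -0.011]), array([-0.0004, -0.0002, -0.2172]))
```

```bash
H="python3 -m handwheel"
$H '[[[0.3,0,0],[0,0,-0.04],-1],[[0.6,-0.05,0],[0,0,-0.08],-1],[[0.8,-0.1,0],[0,0,-0.12],-1],[[1,-0.1,0],[0,0,-0.16],-1],[[1,-0.1,0],[0,0,-0.2],-1],[[1,-0.1,0],[0,0,-0.217],-1],[[1,-0.1,0],[0,0,-0.217],-1]]'
python3 - <<'E'
from h import *
p,Rm=pose(-.12,.13)
print(p,goto(p,Rm))
E
```

```text
time_s: 5.37
ee_pos: [0.4198, 0.0881, 0.4187]
ee_rot: [-3.14, -0.001, 2.284]
contact_force: [-0.2, 0.2, -2.9]
width: 0.269
grasp_force: 109.4
[0.4787 0.1735 0.2329] (array([0.215, 0.839, 1.547]), array([-0.1671,  0.0003, -0.0024]))
```

```bash
python3 - <<'E'
from h import *
for y,h in ((-.06,.24),(-.06,.1)):
    p,Rm=pose(y,h); print(p,p-np.array([.079*Rm[i,2]*-1 for i in range(3)]),goto(p,Rm))
B=bed()
for px,z in (((248,222),.116),((252,232),.0),((268,252),.0),((262,215),.116),((268,205),.25)):
    q=atz("top",px,z); print(px,q,"bed",B.T@(q-BO))
t=cv2.imread("pics/top0.png"); cv2.imwrite("pics/rack.png",cv2.resize(t[165:295,170:330],(800,650)[:2] if 0 else (738,600),interpolation=2))
E
```

```text
[0.3978 0.1823 0.3282] [0.4275 0.2084 0.2598] (array([0.713, 0.376, 0.755]), array([-0.1671,  0.0003, -0.0024]))
[0.4504 0.2285 0.2069] [0.4801 0.2546 0.1385] (array([0.716, 0.961, 1.764]), array([-0.1671,  0.0003, -0.0024]))
(248, 222) [0.4967 0.1483 0.116 ] bed [-0.0612 -0.1509  0.1092]
(252, 232) [0.5253 0.1265 0.    ] bed [-0.113  -0.1861  0.0052]
(268, 252) [0.4124 0.1028 0.    ] bed [-0.2    -0.1293  0.0554]
(262, 215) [0.507  0.0872 0.116 ] bed [-0.0894 -0.2035  0.1255]
(268, 205) [0.4454 0.0846 0.25  ] bed [-0.064  -0.1648  0.2656]
```

View pics/rack.png

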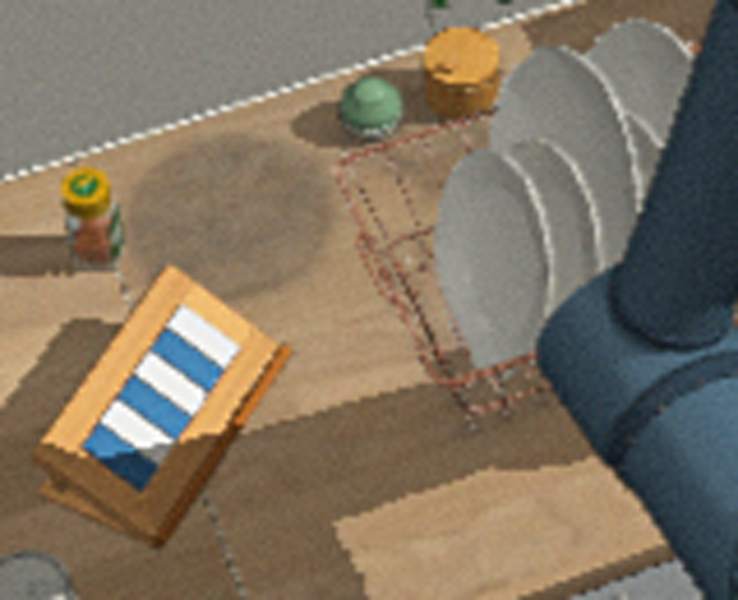

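The crop shows the rack's near edge clear of the stand, with its top edge running from (340,160) to (440,385) in the crop. The plates behind it are close to the gripper's space at the tile 1 end, so I'll land directly on tile 1 (y=-65) and go no farther out.

```bash
H="python3 -m handwheel"
$H '[[[0.2,0.1,0.1],[-0.035,0,0],-1],[[0.4,0.2,0.3],[-0.07,0,0],-1],[[0.6,0.3,0.5],[-0.105,0,0],-1],[[0.71,0.376,0.755],[-0.14,0,-0.002],-1],[[0.71,0.376,0.755],[-0.167,0,-0.002],-1],[[0.71,0.376,0.755],[-0.167,0,-0.002],-1],[[0.71,0.376,0.755],[-0.167,0,-0.002],-1]]'
python3 - <<'E'
from h import *
np.save("w3.npy",wcam()); cv2.imwrite("pics/w3.png",capture("wrist")[:,:,::-1]); p,Rm=pose(-.065,.03); print(goto(p,Rm),robot.get_state()["contact_force"],robot.get_state()["joint_positions"])
E
```

```text
time_s: 5.95
ee_pos: [0.3977, 0.1813, 0.3288]
ee_rot: [2.619, 0.001, 2.289]
contact_force: [0.6, -0.3, -2.1]
width: 0.266
grasp_force: 109.6
(array([-0.028, -0.012,  1.767]), array([ 0.0002,  0.0009, -0.0001])) [-0.6364 -0.4244 -1.9257] [-0.0483 -0.7103  2.2372  0.3745  1.2415 -0.8229]
```

View pics/w3.png

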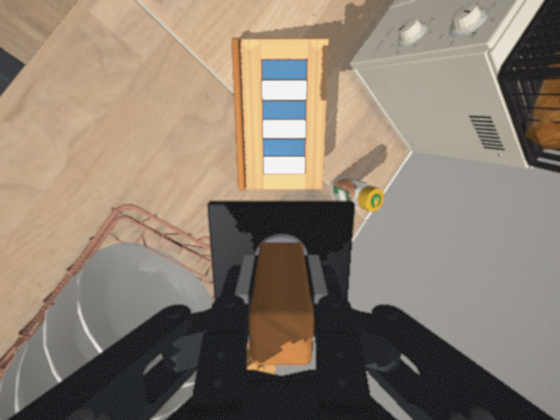

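The wrist view shows the stand ahead: tile corners near (262,59), (307,59), (264,174), (306,174); frame ends at rows 39 and 190; the row is nearly parallel to the image columns. I'll check this against the bed model.

```bash
python3 - <<'E'
from h import *
T=np.load("w3.npy"); B=bed()
def onbed(px,h):
    o,d=ray("wrist",px,T); o=B.T@(o-BO); d=B.T@d; return (o+d*(h-o[2])/d[2])
im=cv2.imread("pics/w3.png"); hsv=cv2.cvtColor(im,cv2.COLOR_BGR2HSV); m=cv2.inRange(hsv,(95,110,60),(125,255,255))
k,l,st,ce=cv2.connectedComponentsWithStats(m)
for i in range(1,k):
    if 200<st[i,4]<2500 and ce[i][1]<190:
        r=cv2.minAreaRect(np.argwhere(l==i)[:,::-1].astype(np.float32)); print(st[i],onbed(ce[i],.003)*1000,[onbed(q,.003)[:2]*1000 for q in cv2.boxPoints(r)])
for q in [(262,59),(307,59),(264,174),(306,174)]: print("tile",onbed(q,.003)*1000)
for q in [(245,39.5),(328,39.5),(246,189.5),(322,188.5)]: print("frame",onbed(q,0)*1000)
E
```

```text
[263  61  43  18 773] [ 2.3321 60.9415  3.    ] [array([-25.9656,  50.4668]), array([-25.5289,  71.3889]), array([30.2505, 71.222 ]), array([30.7036, 50.3026])]
[264 102  41  16 656] [2.3888 9.8017 3.    ] [array([-25.2257,  19.7632]), array([29.9886, 19.6108]), array([30.3998, -0.3027]), array([-25.6213,  -0.1532])]
[264 140  40  15 592] [  2.0681 -41.7879   3.    ] [array([-26.2508, -31.848 ]), array([ 29.6219, -31.9893]), array([ 30.0148, -52.0001]), array([-26.6483, -51.8619])]
tile [-26.8043  73.8111   3.    ]
tile [32.8487 73.6321  3.    ]
tile [-27.236 -81.456   3.   ]
tile [ 35.0432 -81.5996   3.    ]
frame [-48.7546  97.504    0.    ]
frame [60.0338 97.1661  0.    ]
frame [ -55.1969 -106.0038    0.    ]
frame [  60.02   -104.6894    0.    ]
```

```bash
cat >> h.py <<'E'
BO=BO+bed()@np.array([.0023,-.0032,0])
def inbed():
    T=tool(); B=bed(); s=robot.get_state(); q=B.T@(T[:3,3]+T[:3,2]*.0789-BO); print("drum xyz mm",q*1000,"F bed",B.T@s["contact_force"],"tilt err deg",np.degrees(R.from_matrix(np.c_[B[:,1],B[:,0],-B[:,2]].T@T[:3,:3]).as_rotvec()),"t",s["time_s"])
E
python3 - <<'E'
from h import *
inbed(); p,Rm=pose(-.065,.012); print(goto(p,Rm))
E
```

```text
drum xyz mm [ -0.9921 -58.0896 241.9798] F bed [-1.6195  0.1012 -1.2886] tilt err deg [-0.04   -0.1605  0.0189] t 6.0
(array([-0.054,  0.007,  1.917]), array([ 0.0002,  0.0009, -0.0001]))
```

```bash
H="python3 -m handwheel"
$H '[[[-0.02,0,0.25],[0,0,0],-1],[[-0.04,0,0.5],[0,0,0],-1],[[-0.05,0.01,0.75],[0,0,0],-1],[[-0.05,0.01,1],[0,0,0],-1]]'
$H '[[[0,0,0.25],[0,0,0],-1],[[0,0,0.5],[0,0,0],-1],[[0,0,0.7],[0,0,0],-1],[[0,0,0.82],[0,0,0],-1],[[0,0,0.9],[0,0,0],-1],[[0,0,0.9],[0,0,0],-1],[[0,0,0.9],[0,0,0],-1]]'
python3 -c "
from h import *
inbed(); p,Rm=pose(-.065,0); print(goto(p,Rm))"
```

```text
time_s: 6.33
ee_pos: [0.4506, 0.2186, 0.2275]
ee_rot: [2.615, 0.004, 2.292]
contact_force: [0.6, -0.9, -2.0]
width: 0.266
grasp_force: 109.7
time_s: 6.92
ee_pos: [0.49, 0.2544, 0.1331]
ee_rot: [2.617, 0.002, 2.294]
contact_force: [0.8, -0.2, -2.4]
width: 0.267
grasp_force: 109.6
drum xyz mm [  1.4373 -63.4998  12.6784] F bed [-0.8207 -0.6685 -2.3212] tilt err deg [-0.0575 -0.0158 -0.1475] t 6.9167
(array([-0.013, -0.011,  0.106]), array([0.0003, 0.0001, 0.0008]))
```

```bash
H="python3 -m handwheel"
$H '[[[-0.01,-0.01,0.05],[0,0,0],-1],[[-0.01,-0.01,0.05],[0,0,0],-1]]' 120|sed -n '1,4p'; python3 -c "from h import *;inbed()"
$H '[[[0,0,0.03],[0,0,0],-1],[[0,0,0.03],[0,0,0],-1]]' >/dev/null; python3 -c "from h import *;inbed()"
$H '[[[0,0,0.03],[0,0,0],-1],[[0,0,0.03],[0,0,0],-1]]' >/dev/null; python3 -c "from h import *;inbed()"
```

```text
time_s: 7.08
ee_pos: [0.4915, 0.2544, 0.1272]
ee_rot: [2.616, 0.002, 2.294]
contact_force: [-0.4, -0.7, -2.8]
drum xyz mm [ -0.4772 -64.4945   6.9095] F bed [-2.077  -0.3097 -2.0378] tilt err deg [-0.1065 -0.0512 -0.1633] t 7.0833
drum xyz mm [ -1.1965 -63.8974   3.1948] F bed [-2.6123  0.5679 -2.932 ] tilt err deg [-0.0744 -0.0193 -0.1664] t 7.25
drum xyz mm [ -0.7143 -63.987   -0.2208] F bed [-2.5269  0.8485  4.548 ] tilt err deg [-0.1145 -0.0346 -0.1847] t 7.4167
```

```bash
H="python3 -m handwheel"
$H '[[[0,0,0.02],[0,0,0],-1],[[0,0,0.035],[0,0,0],-1],[[0,0,0.035],[0,0,0],-1],[[0,0,0.035],[0,0,0],-1]]' >/dev/null; python3 -c "from h import *;inbed()"
$H '[[[0,0,0.02],[0,0,0],-1],[[0,0,0.035],[0,0,0],-1],[[0,0,0.035],[0,0,0],-1],[[0,0,0.035],[0,0,0],-1]]' >/dev/null; python3 -c "from h import *;inbed()"
```

```text
drum xyz mm [ -0.7349 -63.9528  -4.4353] F bed [-0.6676  0.0459  4.5605] tilt err deg [-0.1135 -0.0333 -0.1819] t 7.75
drum xyz mm [ -0.7419 -63.975   -8.6611] F bed [-2.5474  0.1761  9.5538] tilt err deg [-0.1064 -0.0285 -0.1902] t 8.0833
```

```bash
H="python3 -m handwheel"
$H '[[[0.03,0,0],[0,0,0],-1],[[0.06,0,0],[0,0,0],-1],[[0.09,0,0],[0,0,0],-1],[[0.12,0,0],[0,0,0],-1],[[0.15,0,0],[0,0,0],-1],[[0.18,0,0],[0,0,0],-1],[[0.21,0,0],[0,0,0],-1],[[0.24,0,0],[0,0,0],-1],[[0.27,0,0],[0,0,0],-1],[[0.3,0,0],[0,0,0],-1]]' | grep -v grasp; python3 -c "from h import *;inbed()"
```

```text
time_s: 8.92
ee_pos: [0.4739, 0.286, 0.1137]
ee_rot: [2.615, 0.006, 2.294]
contact_force: [-2.0, -10.3, 5.8]
width: 0.268
drum xyz mm [ -0.6041 -29.4147  -8.5356] F bed [-4.2855 -6.4565  9.1984] tilt err deg [-0.156  -0.2258 -0.2596] t 8.9167
```

```bash
H="python3 -m handwheel"
$H '[[[0.03,0,0],[0,0,0],-1],[[0.06,0,0],[0,0,0],-1],[[0.09,0,0],[0,0,0],-1],[[0.12,0,0],[0,0,0],-1],[[0.15,0,0],[0,0,0],-1],[[0.18,0,0],[0,0,0],-1],[[0.21,0,0],[0,0,0],-1],[[0.24,0,0],[0,0,0],-1],[[0.27,0,0],[0,0,0],-1],[[0.3,0,0],[0,0,0],-1]]' | grep -v grasp; python3 -c "from h import *;inbed()"
$H '[[[0.03,0,0],[0,0,0],-1],[[0.06,0,0],[0,0,0],-1],[[0.09,0,0],[0,0,0],-1],[[0.12,0,0],[0,0,0],-1],[[0.15,0,0],[0,0,0],-1],[[0.18,0,0],[0,0,0],-1],[[0.21,0,0],[0,0,0],-1],[[0.24,0,0],[0,0,0],-1],[[0.27,0,0],[0,0,0],-1],[[0.3,0,0],[0,0,0],-1]]' | grep -v grasp; python3 -c "from h import *;inbed()"
```

```text
time_s: 9.75
ee_pos: [0.4494, 0.3137, 0.1136]
ee_rot: [2.616, 0.003, 2.294]
contact_force: [-3.2, -4.3, 6.3]
width: 0.266
drum xyz mm [-0.7868  7.7728 -8.5761] F bed [-1.4193 -1.085   8.0785] tilt err deg [-0.1354 -0.0729 -0.1832] t 9.75
time_s: 10.58
ee_pos: [0.4253, 0.3409, 0.1135]
ee_rot: [2.616, 0.002, 2.294]
contact_force: [-2.8, -4.9, 7.1]
width: 0.263
drum xyz mm [-0.9089 44.1188 -8.596 ] F bed [-1.0524 -1.8421  8.7757] tilt err deg [-0.1323 -0.0427 -0.1875] t 10.5833
```

```bash
H="python3 -m handwheel"
$H '[[[0.03,0,0],[0,0,0],-1],[[0.06,0,0],[0,0,0],-1],[[0.09,0,0],[0,0,0],-1],[[0.12,0,0],[0,0,0],-1],[[0.15,0,0],[0,0,0],-1],[[0.18,0,0],[0,0,0],-1],[[0.21,0,0],[0,0,0],-1],[[0.24,0,0],[0,0,0],-1],[[0.27,0,0],[0,0,0],-1],[[0.33,0,0],[0,0,0],-1]]' | grep -v grasp; python3 -c "from h import *;inbed()"
$H '[[[0,0,0.01],[0,0,0],-1],[[-0.05,0,0.015],[0,0,0],-1],[[-0.1,0,0.015],[0,0,0],-1],[[-0.15,0,0.015],[0,0,0],-1],[[-0.2,0,0.015],[0,0,0],-1],[[-0.25,0,0.015],[0,0,0],-1],[[-0.3,0,0.015],[0,0,0],-1],[[-0.35,0,0.015],[0,0,0],-1],[[-0.4,0,0.015],[0,0,0],-1],[[-0.45,0,0.015],[0,0,0],-1]]' | grep -v grasp; python3 -c "from h import *;inbed()"
```

```text
time_s: 11.42
ee_pos: [0.3993, 0.3704, 0.1135]
ee_rot: [2.616, 0.002, 2.294]
contact_force: [-3.5, -4.9, 7.3]
width: 0.261
drum xyz mm [-0.9586 83.5017 -8.6003] F bed [-1.4045 -1.391   9.2215] tilt err deg [-0.1351 -0.0514 -0.161 ] t 11.4167
time_s: 12.25
ee_pos: [0.4354, 0.3307, 0.112]
ee_rot: [2.616, 0.001, 2.294]
contact_force: [-6.8, -4.2, 8.7]
width: 0.268
drum xyz mm [ -0.922   29.9583 -10.3121] F bed [-2.4514  1.3648 11.4412] tilt err deg [-0.1136  0.0314 -0.1717] t 12.25
```

```bash
H="python3 -m handwheel"
$H '[[[-0.05,0,0],[0,0,0],-1],[[-0.1,0,0],[0,0,0],-1],[[-0.15,0,0],[0,0,0],-1],[[-0.2,0,0],[0,0,0],-1],[[-0.25,0,0],[0,0,0],-1],[[-0.3,0,0],[0,0,0],-1],[[-0.35,0,0],[0,0,0],-1],[[-0.4,0,0],[0,0,0],-1],[[-0.45,0,0],[0,0,0],-1]]' | grep -v grasp; python3 -c "from h import *;inbed()"
$H '[[[-0.05,0,0],[0,0,0],-1],[[-0.1,0,0],[0,0,0],-1],[[-0.15,0,0],[0,0,0],-1],[[-0.2,0,0],[0,0,0],-1],[[-0.25,0,0],[0,0,0],-1],[[-0.3,0,0],[0,0,0],-1],[[-0.35,0,0],[0,0,0],-1],[[-0.35,0,0],[0,0,0],-1]]' | grep -v grasp; python3 -c "from h import *;inbed()"
$H '[[[0,0,-0.2],[0,0,0],-1],[[0,0,-0.5],[0,0,0],-1],[[0,0,-0.75],[0,0,0],-1],[[0,0,-1],[0,0,0],-1]]' >/dev/null
$H '[[[0,0,-0.3],[0,0,0],-1],[[0,0,-0.6],[0,0,0],-1],[[0,0,-0.9],[0,0,0],-1],[[0,0,-0.95],[0,0,0],-1]]'
python3 - <<'E'
from h import *
inbed(); np.save("w4.npy",wcam()); cv2.imwrite("pics/w4.png",capture("wrist")[:,:,::-1]); print(goto([.42,.088,.419],R.from_euler("xyz",[np.pi,0,2.29]).as_matrix()))
E
```

```text
time_s: 13.0
ee_pos: [0.4712, 0.2901, 0.1121]
ee_rot: [2.616, 0.001, 2.295]
contact_force: [-6.3, -3.1, 8.2]
width: 0.265
drum xyz mm [ -0.7997 -24.1893 -10.3124] F bed [-1.7623  1.8399 10.4934] tilt err deg [-0.1074  0.0231 -0.1799] t 13.0
time_s: 13.67
ee_pos: [0.4996, 0.258, 0.1122]
ee_rot: [2.616, 0.002, 2.294]
contact_force: [-4.5, -5.1, 7.0]
width: 0.263
drum xyz mm [ -0.6479 -67.2209 -10.2827] F bed [-2.2647 -0.8589  9.4338] tilt err deg [-0.1067 -0.0593 -0.1648] t 13.6667
time_s: 14.33
ee_pos: [0.4114, 0.1803, 0.3201]
ee_rot: [2.609, 0.009, 2.293]
contact_force: [2.2, -0.7, -0.4]
width: 0.262
grasp_force: 121.0
drum xyz mm [  2.1002 -67.7802 228.5746] F bed [ 0.8009 -1.964  -0.927 ] tilt err deg [-0.4978 -0.3932 -0.3169] t 14.3333
(array([-0.631,  0.028, -0.95 ]), array([0.169 , 0.0021, 0.0015]))
```

View pics/w4.png

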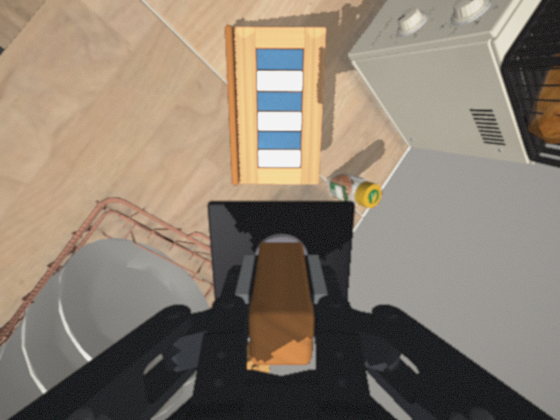

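The tiles now show no proud side faces (rows 50 to 168, columns 256 to 302), and the plate edge and bar sit in the grip as before. I'll carry the roller back the way it came.

```bash
H="python3 -m handwheel"
$H '[[[0,0,-0.3],[0.035,0,0],-1],[[0,0.02,-0.6],[0.07,0,0],-1],[[-0.15,0.03,-0.9],[0.105,0,0],-1],[[-0.4,0.03,-0.95],[0.14,0,0],-1],[[-0.63,0.03,-0.95],[0.169,0,0],-1],[[-0.63,0.03,-0.95],[0.169,0,0],-1],[[-0.63,0.03,-0.95],[0.169,0,0],-1]]'
python3 - <<'E'
from h import *
print(goto([.4358,-.03,.419],R.from_euler("xyz",[np.pi,0,1.61]).as_matrix()))
E
```

```text
time_s: 14.97
ee_pos: [0.4212, 0.0892, 0.4103]
ee_rot: [-3.131, -0.005, 2.294]
contact_force: [-0.4, 0.4, -3.2]
width: 0.263
grasp_force: 120.6
(array([-0.824, -0.567, -0.07 ]), array([-0.0039, -0.0002,  0.2179]))
```

```bash
H="python3 -m handwheel"
$H '[[[-0.2,-0.1,-0.07],[0,0,0.04],-1],[[-0.4,-0.25,-0.07],[0,0,0.08],-1],[[-0.6,-0.4,-0.07],[0,0,0.12],-1],[[-0.82,-0.57,-0.07],[0,0,0.16],-1],[[-0.82,-0.57,-0.07],[-0.003,0,0.2],-1],[[-0.82,-0.57,-0.07],[-0.003,0,0.218],-1],[[-0.82,-0.57,-0.07],[-0.003,0,0.218],-1]]'
python3 - <<'E'
from h import *
print(goto([.436,-.15,.419],R.from_euler("xyz",[np.pi,0,1.1]).as_matrix()))
E
```

```text
time_s: 15.55
ee_pos: [0.4334, -0.0298, 0.4219]
ee_rot: [3.138, 0.001, 1.608]
contact_force: [0.3, 0.3, -2.3]
width: 0.263
grasp_force: 120.8
(array([-1.002, -0.016,  0.025]), array([ 0.0012, -0.0002,  0.1617]))
```

```bash
H="python3 -m handwheel"
$H '[[[-0.3,0,0],[0,0,0.04],-1],[[-0.6,0,0],[0,0,0.08],-1],[[-0.8,-0.01,0.02],[0,0,0.12],-1],[[-1,-0.01,0.02],[0,0,0.16],-1],[[-1,-0.01,0.02],[0,0,0.162],-1]]'
python3 - <<'E'
from h import *
print(goto([.431,-.309,.419],R.from_euler("xyz",[np.pi,0,.712]).as_matrix()))
E
```

```text
time_s: 15.97
ee_pos: [0.4371, -0.1522, 0.4196]
ee_rot: [3.138, -0.0, 1.096]
contact_force: [-0.1, 0.7, -2.3]
width: 0.264
grasp_force: 120.9
(array([-1.185,  0.552,  0.007]), array([ 0.0011, -0.0002,  0.1222]))
```

```bash
H="python3 -m handwheel"
$H '[[[-0.3,0.12,0],[0,0,0.03],-1],[[-0.6,0.25,0],[0,0,0.06],-1],[[-0.8,0.35,0],[0,0,0.09],-1],[[-1,0.46,0],[0.001,0,0.122],-1],[[-1,0.46,0],[0.001,0,0.122],-1],[[-1,0.46,0],[0.001,0,0.122],-1]]'
python3 - <<'E'
from h import *
np.save("w5.npy",wcam()); cv2.imwrite("pics/w5.png",capture("wrist")[:,:,::-1])
print(goto([.431,-.309,.20],R.from_euler("xyz",[np.pi,0,.712]).as_matrix()))
E
```

```text
time_s: 16.47
ee_pos: [0.4323, -0.2816, 0.4204]
ee_rot: [-3.141, -0.003, 0.72]
contact_force: [0.0, 0.3, -3.3]
width: 0.262
grasp_force: 120.7
(array([-0.168,  0.168,  1.84 ]), array([ 0.    , -0.0009,  0.0027]))
```

View pics/w5.png

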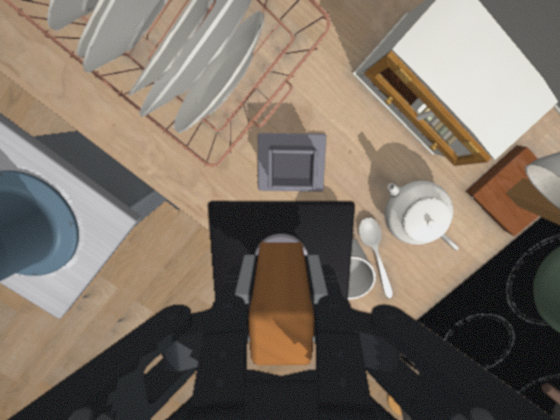

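The rest is fully in view: foot corners (257,133), (326,131), (325,190), (258,190); rim (269,147) to (315,183).

```bash
python3 - <<'E'
from h import *
T=np.load("w5.npy")
F=np.array([atz("wrist",q,.006,T)[:2] for q in [(257,133),(326,131.5),(325,190),(259,190)]]); print(F,F.mean(0))
a=lambda v:np.degrees(np.arctan2(v[1],v[0]))
print([ (np.linalg.norm(v),a(v)) for v in (F[1]-F[0],F[2]-F[3],F[0]-F[3],F[1]-F[2])])
im=cv2.imread("pics/w5.png"); cv2.imwrite("pics/w5c.png",cv2.resize(im[120:200,245:340],None,fx=7,fy=7,interpolation=2))
E
```

```text
[[ 0.4298 -0.2303]
 [ 0.51   -0.3181]
 [ 0.4335 -0.3889]
 [ 0.3541 -0.2982]] [ 0.4318 -0.3088]
[(np.float64(0.11894363684104273), np.float64(-47.59045761810922)), (np.float64(0.12057031967402707), np.float64(-48.80184528534196)), (np.float64(0.10171304751679704), np.float64(41.88125127839142)), (np.float64(0.10425981765737263), np.float64(42.77329721299526))]
```

View pics/w5c.png

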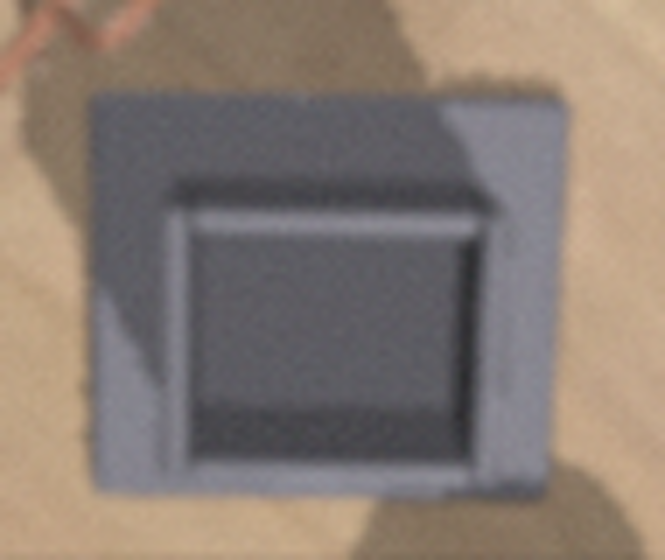

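```bash
python3 - <<'E'
from h import *
T=np.load("w5.npy"); f=lambda p:(245+p[0]/7-.43,120+p[1]/7-.43)
F=np.array([atz("wrist",f(q),.066,T)[:2] for q in [(190,235),(470,237),(475,462),(188,465)]]); print(F,F.mean(0))
a=lambda v:np.degrees(np.arctan2(v[1],v[0]))
print([ (np.linalg.norm(v),a(v)) for v in (F[1]-F[0],F[2]-F[3],F[0]-F[3],F[1]-F[2])])
print(goto([.432,-.3085,.20],R.from_euler("xyz",[np.pi,0,np.radians(41.2)]).as_matrix()))
E
```

```text
[[ 0.4282 -0.2673]
 [ 0.4692 -0.3149]
 [ 0.4319 -0.3512]
 [ 0.3876 -0.3016]] [ 0.4292 -0.3087]
[(np.float64(0.06280708799911906), np.float64(-49.212414972379015)), (np.float64(0.06652195169238856), np.float64(-48.185372680101864)), (np.float64(0.053137591946520873), np.float64(40.16624539167886)), (np.float64(0.05203620410857003), np.float64(44.23376168673115))]
(array([-0.159,  0.17 ,  1.84 ]), array([ 0.    , -0.0009,  0.0005]))
```

```bash
H="python3 -m handwheel"
$H '[[[-0.08,0.08,0.3],[0,0,0],-1],[[-0.165,0.17,0.6],[0,-0.001,0.001],-1],[[-0.165,0.17,0.9],[0,-0.001,0.001],-1],[[-0.165,0.17,1],[0,-0.001,0.001],-1]]' >/dev/null
$H '[[[0,0,0.3],[0,0,0],-1],[[0,0,0.6],[0,0,0],-1],[[0,0,0.9],[0,0,0],-1],[[0,0,0.95],[0,0,0],-1],[[0,0,0.95],[0,0,0],-1],[[0,0,0.95],[0,0,0],-1]]'
python3 - <<'E'
from h import *
print(goto([.431,-.3088,.105],R.from_euler("xyz",[np.pi,0,np.radians(41.2)]).as_matrix()))
E
```

```text
time_s: 17.35
ee_pos: [0.4323, -0.3109, 0.1902]
ee_rot: [3.137, 0.001, 0.716]
contact_force: [0.4, -0.1, -1.1]
width: 0.265
grasp_force: 120.6
(array([ 0.004, -0.024,  0.71 ]), array([ 0.0016,  0.0003, -0.0011]))
```

```bash
H="python3 -m handwheel"
$H '[[[0,-0.02,0.15],[0.0015,0,0],-1],[[0,-0.02,0.3],[0.0015,0,0],-1],[[0,-0.02,0.4],[0.0015,0,0],-1],[[0,-0.02,0.5],[0.0015,0,0],-1],[[0,-0.02,0.6],[0.0015,0,0],-1],[[0,-0.02,0.71],[0.0015,0,0],-1],[[0,-0.02,0.71],[0.0015,0,0],-1]]'
python3 - <<'E'
from h import *
print(goto([.431,-.3088,.0895],R.from_euler("xyz",[np.pi,0,np.radians(41.2)]).as_matrix()))
E
```

```text
time_s: 17.93
ee_pos: [0.4286, -0.3081, 0.1005]
ee_rot: [-3.135, 0.001, 0.714]
contact_force: [0.4, 0.5, -3.5]
width: 0.266
grasp_force: 120.8
(array([0.012, 0.018, 0.091]), array([-0.0022,  0.0004, -0.0016]))
```

```bash
H="python3 -m handwheel"
$H '[[[0.01,0.01,0.05],[0,0,0],-1],[[0.01,0.01,0.08],[0,0,0],-1],[[0.01,0.01,0.08],[0,0,0],-1],[[0.01,0.01,0.08],[0,0,0],-1]]'
```

```text
time_s: 18.27
ee_pos: [0.4314, -0.3094, 0.0933]
ee_rot: [-3.139, 0.001, 0.714]
contact_force: [0.3, -1.5, -3.1]
width: 0.265
grasp_force: 120.8
```

```bash
H="python3 -m handwheel"
$H '[[[0,0,0.03],[0,0,0],-1],[[0,0,0.03],[0,0,0],-1],[[0,0,0.03],[0,0,0],-1]]'
```

```text
time_s: 18.52
ee_pos: [0.4311, -0.3091, 0.0893]
ee_rot: [-3.138, 0.001, 0.714]
contact_force: [0.4, 0.2, -3.5]
width: 0.266
grasp_force: 120.8
```

```bash
H="python3 -m handwheel"
$H '[[[0,0,0.01],[0,0,0],-1],[[0,0,0.01],[0,0,0],-1],[[0,0,0.01],[0,0,0],-1]]'
```

```text
time_s: 18.77
ee_pos: [0.4313, -0.3094, 0.089]
ee_rot: [-3.139, 0.001, 0.714]
contact_force: [-2.9, 1.9, 6.0]
width: 0.262
grasp_force: 121.4
```

The plate is on the rim: upward force at z 0.089, as at the pick. Now I'll release and withdraw.

```bash
H="python3 -m handwheel"
$H '[[[0,0,0],[0,0,0],0.2],[[0,0,0],[0,0,0],1],[[0,0,0],[0,0,0],1],[[0,0,0],[0,0,0],1],[[0,0,0],[0,0,0],1],[[0,0,0],[0,0,0],1],[[0,0,0],[0,0,0],1]]' 20
$H '[[[0,0,-0.2],[0,0,0],1],[[0,0,-0.45],[0,0,0],1],[[0,0,-0.7],[0,0,0],1],[[0,0,-1],[0,0,0],1]]' >/dev/null
$H '[[[0,0,-0.3],[0,0,0],1],[[0,0,-0.6],[0,0,0],1],[[0,0,-0.8],[0,0,0],1],[[0,0,-0.8],[0,0,0],1],[[0,0,-0.8],[0,0,0],1],[[0,0,-0.8],[0,0,0],1]]'
python3 - <<'E'
from h import *
T=wcam(); im=capture("wrist")[:,:,::-1]; cv2.imwrite("pics/w6.png",im)
roi=np.zeros(im.shape[:2],np.uint8); roi[105:215,225:345]=255
m=cv2.inRange(np.ascontiguousarray(im),(0,0,0),(45,45,45))&roi
c=cv2.convexHull(max(cv2.findContours(m,0,1)[0],key=cv2.contourArea)); p=np.array([atz("wrist",q,.072,T)[:2] for q in c[:,0].astype(float)],np.float32)
print(cv2.minAreaRect(p*1000))
cv2.imwrite("pics/w6c.png",cv2.resize(im[95:215,215:355],None,fx=5,fy=5,interpolation=2))
E
```

```text
time_s: 19.35
ee_pos: [0.4311, -0.3092, 0.0881]
ee_rot: [-3.139, 0.001, 0.714]
contact_force: [0.2, -0.8, 0.3]
width: 1.003
grasp_force: 0.0
time_s: 20.18
ee_pos: [0.4314, -0.3091, 0.3029]
ee_rot: [-3.137, 0.001, 0.714]
contact_force: [0.7, 0.5, -0.4]
width: 0.996
grasp_force: 0.0
((431.0753479003906, -310.7503356933594), (62.532405853271484, 77.028564453125), 40.94938278198242)
```

View pics/w6c.png

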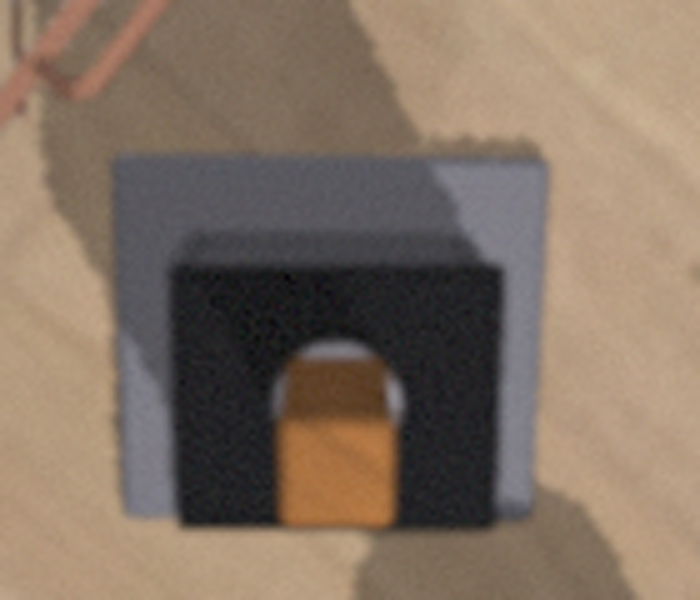

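```bash
python3 -c "
from cell import robot
print(robot.close_job())"
```

```text
the job is handed in; nothing more can be done
None
```

The tiles were rolled in two passes at about 11–14 N and looked flush in the last picture; the roller hangs upright in its rest, released, and the job was handed in at about 20 s with no verdict returned; I viewed 12 pictures, two over the limit of 10.

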